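# Kit a pacemaker into its shadow caddy

### The arm

A 6-joint arm with a two-finger parallel gripper is mounted at the origin on the work surface. World frame = base frame: x ahead of the robot, y to its left, z up, the work surface at z = 0. Lengths are in mm, angles in degrees, forces in N, time in s.
With the tool pointing down it reaches from about 350 to 850 mm from the base axis. Payload 8.1 kg.
Tool frame: the origin (TCP) lies at the very end of the fingers, on their centre line; the grasp point (between the pads) lies 19 mm behind it; z points along the fingers, y is the line along which they close (so a half turn about z gives the same grasp; the last joint's range is limited). The gripper opens to 85 mm and grips with 20 to 120 N. Pads are 22 mm wide; open, the fingers measure 114 mm over their backs; the gripper's body (76 mm by 85 mm) begins 54 mm behind the grasp point. The pads swing forward as they close: fully open they stand 13 mm farther back than shut.
Start: joints at [64.607, 7.471, 85.268, -0, 87.261, -4.893], TCP at [210.108, 562.014, 231.292] pointing down, gripper open.
Joint ranges: [-169.43, 169.43], [-51.17, 129.36], [1.28, 143.12], [-76.62, 256.62], [0, 156.53], [-152.29, 152.29]. Speed limits (degrees/s): [136.94, 136.94, 159.86, 180, 180, 180].

### API

Orientations are given as [roll, pitch, yaw] about the fixed x, y, z axes, in that order (R = Rz(yaw) Ry(pitch) Rx(roll)).
In Python, from bench import * gives the robot as it stands.
- The arm moves only by the tool play_rows, never from a script. Its argument "increments" is a list of rows, each a list of 3 entries, a list of its own where there are three numbers: the gripper's target within -1 to 1 (fully open at 1, half-way at 0, shut at -1), then the shift along the tool's x, y, z in mm, then the turn about the tool's z in rad. A call has 1 to 12 rows; each row shifts and turns the commanded pose from where the row before left it, along the tool's axes as they then stand; what a row does not reach is not made up. A row lasts 1/12 s, in which the tool goes at most 41.7 mm and 7.16 degrees, less where a joint would pass 70% of its speed; a pose out of reach is approached as far as the arm can. A call is refused whole if a number of a shift passes 41.7 or a number of a turn 0.125, either way. A call with a gripper value outside its range is refused whole. The fingers move at their own pace and stop on an object; "force" is the grip in N (left out, the last holds). Time passes only in rows, so rows that do not move let the fingers close. It gives the time, the measured TCP pose, the force, the opening and the grip force at its end, in the units of the state.
- sense(): the state, without advancing time (a new reading comes with each control period).
- snapshot(name): name is "scene" or "top" or "wrist"; returns a dict with "color" (420x560x3 uint8, red, green, blue), "intrinsics" (3x3 intrinsics, pixels), "world_from_camera" (4x4, takes a point from camera to world coordinates). Camera axes: x right, y down, z forward; pixel columns grow to the right and rows downward; lengths in mm; the calibration is good to about 2 mm. The wrist camera is an equidistant fisheye: a pixel r from the principal point sees the ray r / f radians off the axis. A picture is of the moment at which its call begins. There is no depth.
- hand_in(): hands the job in; it is judged then, once.
Trained networks look in a picture, given as the dict that the camera call returned (one of the last four; its "shot" number tells which), for a name from the list of things; names that differ only in an ending like _2 or _b are one class to them, and where a whole thing is asked for, a point or a joint stands for the part that bears it (a point fixed in the world has none). Each returns a list of dicts, best first, with "p" (0 to 1); they miss things now and then, are a little off and sometimes report something else, mostly with a low value. They report only what shows in the picture. A call takes as long as a camera call.
- find_in(query, picture): "xyz" ([x, y, z] in mm, in the coordinates of the camera as it stood for that picture, good to about 4 mm: the middle of the surface that is visible of it).
- regions_of(query, picture): "mask" (420x560 bool, what is visible of it).
- pinpoint(query, picture): "xyz" ([x, y, z] in mm, in the coordinates of the camera as it stood for that picture, good to about 4 mm: a listed point, or the origin of a listed thing).
The state is a dict: "time": time; "joint_pos": joint angles; "qd": joint speeds; "joint_efforts": joint torques, N m; "tool_pos": TCP position; "tcp_rot": TCP orientation; "ft_force": force on the tool from outside, world axes, zero at the start; "wrist_torque": the same for the moment, N m; "finger_gap": finger opening in mm; "grip_force": force on a finger pad.
Only numpy, scipy, OpenCV 4.12 (cv2) and the standard library are available. Lean on these libraries where they do the work, as an engineer would, in place of code of your own. Each camera call takes 0.05 s, during which the arm holds its last target. There are 200 camera calls.

### The job

Gather the pacemaker kit into the white caddy: the implant with the clear header lying flat, centred and lined up on its outline (either way round), the oblong two-pin brass block standing, centred and lined up on its outline (either way round), and the tall slim vial upright and centred on the round outline. Set each part down gently without dropping it, and let go. Leave the look-alikes where they are: the can without a header, the square one-pin block and the squat vial.

Things in the scene. Friction and masses are not known exactly. Their poses are not given: they have to be found in the camera images.
- implant: the complete pacemaker implant: a flat titanium can, rounded at one end, with a clear plastic header (two brass ports inside) at the other. 53 mm long along its x (header at +x), 42 mm wide along y, 8 mm thick, about 30 g, lying flat on the cart top; the straight parallel sides to grip are those facing +y and -y, at its middle. Origin at the centre of its underside, z up.
- bare_can: look-alike, not in the kit: the same flat titanium can but with no clear header, 41 mm long (x) by 42 mm wide (y) by 8 mm thick; origin within 1 mm of the centre of its underside. Leave it where it lies.
- pin_block: the connector pin block: an oblong brass block 34 mm (x) by 18 mm (y) by 16 mm high with two upright steel pins on top (6 mm thick, 8 mm tall, 10 mm either side of the middle along x), about 80 g. Grip it across y. Origin at the centre of its underside, z up.
- square_block: look-alike, not in the kit: a square brass block 24 x 24 x 16 mm with a single upright steel pin 8 mm thick and 8 mm tall in the middle. Leave it where it stands. Origin at the centre of its underside, z up.
- vial: the tall slim clear glass vial with a crimped aluminium cap, standing upright: glass 24 mm across for its lowest 34 mm, 48 mm tall in all, about 22 g. Origin at the centre of its underside, z up.
- squat_vial: look-alike, not in the kit: a squat, wide clear glass vial with aluminium cap, standing: 36 mm across, 32 mm tall. Leave it where it stands. Origin at the centre of its underside, z up.
- pad_oval: black pad with the implant's outline. 72 x 72 x 12 mm, fixed in the caddy; origin at the centre of its underside, flat top 12 mm above it (18 mm above the cart top); the three pads lie side by side 84 mm apart in any order. On its top a printed flat grey outline, centred on the pad: 59 x 46 mm, rounded at one end and narrower at the other, long along the pad's x.
- pad_oblong: black pad with the pin block's outline. 72 x 72 x 12 mm, fixed in the caddy; origin at the centre of its underside, flat top 12 mm above it (18 mm above the cart top); the three pads lie side by side 84 mm apart in any order. On its top a printed flat grey outline, centred on the pad: an oblong 40 x 24 mm, long along the pad's x, with two black dots.
- pad_round: black pad with the tall vial's outline. 72 x 72 x 12 mm, fixed in the caddy; origin at the centre of its underside, flat top 12 mm above it (18 mm above the cart top); the three pads lie side by side 84 mm apart in any order. On its top a printed flat grey outline, centred on the pad: a disc 30 mm across.
- caddy: fixed white tray 100 mm (x) by 268 mm (y), walls 14 mm high (lower than the pads' tops), holding the three pads in a row along its y. Origin at the centre of its underside. The six loose parts start between robot and caddy, middles 90 mm or more apart. Bystanders: a drawer unit with a vise, 0.15 m tall, left of y = 0.44 m; a screwdriver and a bottle right of y = -0.36 m.

How it is judged:
By the outcome, as a careful person would: the job done as asked, in the order asked, and still so for the second after the job is handed in, with the robot touching nothing.
It also fails if it takes over 96 s, if anything falls off the work surface, if the arm or the gripper's body presses on something with over 40 N, if the wrist force passes 120 N, or if a joint passes its speed limit or range.

## Working session

There is one attempt and no reset: what is moved stays moved. The work goes in short steps, Python scripts to look and compute and a tool call to move; the robot and the scene stay as the last step left them, time stands still between calls to the robot, and variables do not carry over. Pictures are saved under pics/ and viewed, at most 14 in all, crops included, and the job is handed in when it is done.

Besides the shell and the picture viewer there is one more tool, called after "Request:" in YAML: its name, and indented under it one key for each argument. play_rows: Moves the arm, as the interface text tells. Its arguments: {"type":"object","properties":{"increments":{"type":"array","items":{"type":"array"}},"force":{"type":"number"}},"required":["increments"]}

```bash
mkdir -p pics; cat > h.py <<'E'
from bench import *
import numpy as np, cv2
def save(s,n): cv2.imwrite('pics/'+n, s['color'][:,:,::-1])
def w(s,p): 
    T=np.array(s['world_from_camera']); return T[:3,:3]@np.array(p)+T[:3,3]
def onplane(s,uv,z):
    K=np.array(s['intrinsics']);T=np.array(s['world_from_camera'])
    uv=np.atleast_2d(np.array(uv,float))
    d=np.c_[(uv[:,0]-K[0,2])/K[0,0],(uv[:,1]-K[1,2])/K[1,1],np.ones(len(uv))]@T[:3,:3].T
    return T[:3,3]+d*((z-T[2,3])/d[:,2])[:,None]
E
python3 - <<'E'
from h import *
st=sense(); print(st['tool_pos'],st['tcp_rot'],st['finger_gap'],st['time'])
s=snapshot('top'); save(s,'top.png')
print(np.round(s['intrinsics'],1),np.round(s['world_from_camera'],3))
for n in ['implant','bare_can','pin_block','square_block','vial','squat_vial','pad_oval','pad_oblong','pad_round','caddy']:
    for r in pinpoint(n,s)[:2]: print(n,round(r['p'],2),np.round(w(s,r['xyz']),1))
E
```

```text
[209.8821039  561.51470808 230.24295557] [-1.79895546e+02 -8.98819339e-03  1.59498554e+02] 85.34690157719689 0.0
[[537.2   0.  281.5]
 [  0.  537.2 208.9]
 [  0.    0.    1. ]] [[ 7.000000e-03 -9.950000e-01  9.500000e-02  4.277600e+02]
 [-1.000000e+00 -6.000000e-03  2.000000e-03 -1.258200e+01]
 [-2.000000e-03 -9.500000e-02 -9.950000e-01  1.017833e+03]
 [ 0.000000e+00  0.000000e+00  0.000000e+00  1.000000e+00]]
implant 0.84 [465.3 173.    2.4]
bare_can 0.62 [445.4 288.    6. ]
pin_block 0.54 [ 370.  -282.9   -0.6]
pin_block 0.19 [ 433.2 -167.5   -1.8]
square_block 0.71 [ 432.  -168.1   -4.1]
vial 0.7 [655.3   2.    4.8]
vial 0.49 [470.4 -61.3   5.6]
pad_oval 0.86 [655.    5.4   4.1]
pad_oblong 0.91 [666.5 -84.7   6.5]
pad_round 0.8 [652.7  79.2   4.9]
```

View pics/top.png

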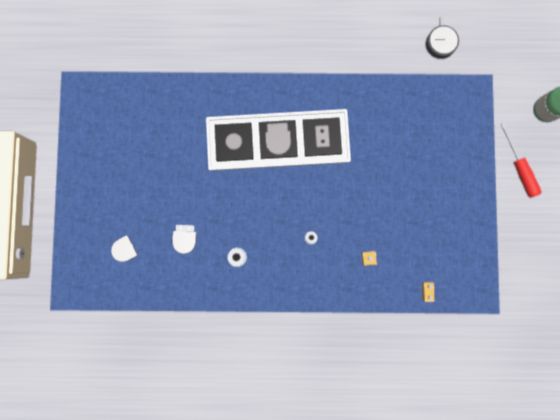

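The top view shows the implant at (184,238) with its header up, towards +x. The vial is at (311,238) and the two-pin block at (429,292). The pads are round (234,141), oval (278,139) and oblong (323,136). The look-alikes are the can (123,249), squat vial (237,257) and square block (370,258).

```bash
python3 - <<'E'
from h import *
s=snapshot('top')
def rect(mask,z):
    p=onplane(s,np.argwhere(mask)[:,::-1],z)[:,:2].astype(np.float32)
    return cv2.minAreaRect(p),p.mean(0)
for n,z in [('implant',8),('pin_block',16),('vial',30),('pad_oval',18),('pad_oblong',18),('pad_round',18),('caddy',14)]:
    for r in regions_of(n,s)[:2]:
        m=np.array(r['mask']); uv=np.argwhere(m).mean(0)[::-1]
        R,c=rect(m,z); print(n,round(r['p'],2),m.sum(),np.round(uv,1),[np.round(x,1) for x in R],np.round(c,1))
g=s['color'].astype(int); 
m=(g.min(2)>225); m[100:175,200:355]; mm=np.zeros_like(m); mm[105:175,200:355]=m[105:175,200:355]
print('white caddy',[np.round(x,1) for x in rect(mm,14)[0]])
E
```

```text
implant 0.63 575 [184.4 237.9] [array([468. , 171.7]), array([52.6, 43.3]), np.float64(1.2)] [468.3 171.9]
pin_block 0.63 221 [427.6 290.9] [array([ 372.9, -280.7]), array([20.3, 33.3]), np.float64(89.0)] [ 373.1 -280.9]
vial 0.63 146 [310.1 237.5] [array([469.6, -63. ]), array([23.9, 22.1]), np.float64(0.1)] [469.5 -63.1]
pad_oval 0.59 1538 [278.  138.3] [array([656.9,  -2.8]), array([77.5, 76.7]), np.float64(3.8)] [657.3  -2.9]
pad_oblong 0.96 1440 [321.6 136.1] [array([662.2, -85.5]), array([74., 72.]), np.float64(3.8)] [662.3 -85.3]
pad_round 0.72 1447 [233.2 141.1] [array([651.3,  81.6]), array([74.1, 72.3]), np.float64(3.7)] [651.5  82. ]
caddy 0.79 3087 [276.1 139.9] [array([656.2,  -2. ]), array([104.6, 268.2]), np.float64(3.8)] [655.4   0.7]
white caddy [array([657.3,  -2. ]), array([100.1, 267.5]), np.float64(3.7)]
```

```bash
cat >> h.py <<'E'
def go(x,y,z,yaw):
    """total shift in the tool axes now (before turning) and turn about tool z"""
    from scipy.spatial.transform import Rotation as Ro
    S=[sense() for _ in range(3)]
    st=S[0]; p=np.mean([a['tool_pos'] for a in S],0); r=st['tcp_rot']
    R=Ro.from_euler('xyz',r,degrees=True).as_matrix()
    d=R.T@(np.array([x,y,z])-p)
    a=(yaw-r[2]+90)%180-90
    print('t',st['time'],'at',np.round(p,1),'rot',np.round(r,2),'gap',round(st['finger_gap'],1),'shift',np.round(d,1),'turn rad',round(-np.radians(a),4),'F',np.round(st['ft_force'],1))
E
python3 -c "
from h import *
go(468,172,170,1.2)"
```

```text
t 0.95 at [210.1 562.  231.3] rot [180.   -0.  159.5] gap 85.5 shift [-378.2 -275.    61.3] turn rad -0.3787 F [ 0.9 -0.1 -0.5]
```

Request:
play_rows:
  increments:
    - [1, [-21, -15.3, 3.4], 0]
    - [1, [-21, -15.3, 3.4], 0]
    - [1, [-21, -15.3, 3.4], 0]
    - [1, [-21, -15.3, 3.4], 0]
    - [1, [-21, -15.3, 3.4], 0]
    - [1, [-21, -15.3, 3.4], 0]
    - [1, [-21, -15.3, 3.4], 0]
    - [1, [-21, -15.3, 3.4], 0]
    - [1, [-21, -15.3, 3.4], 0]
    - [1, [-21, -15.3, 3.4], 0]
    - [1, [-21, -15.3, 3.4], 0]
    - [1, [-21, -15.3, 3.4], 0]

```text
time: 1.95
tool_pos: [382.4, 300.7, 190.6]
tcp_rot: [180.0, 0.0, 159.5]
ft_force: [0.0, -0.9, -0.0]
finger_gap: 85.5
grip_force: 0.0
```

Request:
play_rows:
  increments:
    - [1, [-21, -15.3, 3.4], 0]
    - [1, [-21, -15.3, 3.4], 0]
    - [1, [-21, -15.3, 3.4], 0]
    - [1, [-21, -15.3, 3.4], 0]
    - [1, [-21, -15.3, 3.4], 0]
    - [1, [-21, -15.3, 3.4], 0]
    - [1, [0, 0, 0], -0.095]
    - [1, [0, 0, 0], -0.095]
    - [1, [0, 0, 0], -0.095]
    - [1, [0, 0, 0], -0.094]
    - [1, [0, 0, 0], 0]
    - [1, [0, 0, 0], 0]

```text
time: 2.95
tool_pos: [467.8, 171.7, 170.2]
tcp_rot: [180.0, 0.0, -179.0]
ft_force: [0.0, -0.4, -1.2]
finger_gap: 85.4
grip_force: 0.0
```

```bash
python3 - <<'E'
from h import *
go(468,172,170,1.2)
s=snapshot('wrist'); save(s,'w1.png'); print(np.round(s['intrinsics'],1),np.round(s['world_from_camera'],3))
for r in pinpoint('implant',s)[:2]: print(r['p'],w(s,r['xyz']))
E
```

```text
t 2.95 at [467.8 171.7 170.2] rot [ 1.8000e+02  1.0000e-02 -1.7896e+02] gap 85.4 shift [-0.2  0.3  0.2] turn rad -0.0027 F [ 0.  -0.4 -1.2]
[[325.2   0.  280.1]
 [  0.  325.2 207.9]
 [  0.    0.    1. ]] [[-1.80000e-02  9.53000e-01  3.01000e-01  3.90963e+02]
 [ 1.00000e+00  1.70000e-02  6.00000e-03  1.69916e+02]
 [ 0.00000e+00  3.01000e-01 -9.53000e-01  3.12299e+02]
 [ 0.00000e+00  0.00000e+00  0.00000e+00  1.00000e+00]]
0.96 [461.16788502 170.76113044   2.3441758 ]
```

View pics/w1.png

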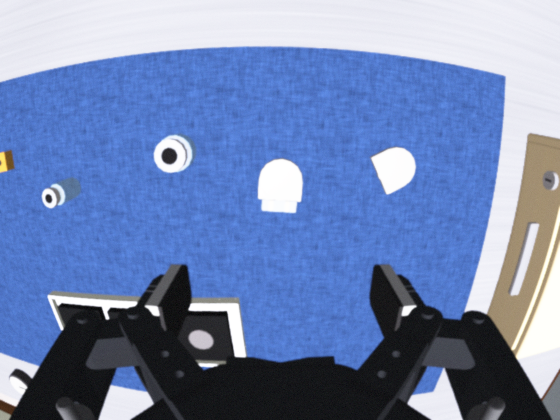

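The wrist view shows the implant at (280,187) with its header down the picture (+x), between the fingers' lines. Next I measure it with the fisheye model.

```bash
cat >> h.py <<'E'
def fish(s,uv,z):
    K=np.array(s['intrinsics']);T=np.array(s['world_from_camera'])
    uv=np.atleast_2d(np.array(uv,float)); q=np.c_[(uv[:,0]-K[0,2])/K[0,0],(uv[:,1]-K[1,2])/K[1,1]]
    r=np.hypot(*q.T)+1e-9
    d=np.c_[q*(np.sin(r)/r)[:,None],np.cos(r)]@T[:3,:3].T
    return T[:3,3]+d*((z-T[2,3])/d[:,2])[:,None]
def meas(s,m,z):
    p=fish(s,np.argwhere(m)[:,::-1],z)[:,:2].astype(np.float32)
    R=cv2.minAreaRect(p); c=p.mean(0); v=np.linalg.eigh(np.cov((p-c).T))[1][:,1]
    print('  rect',[np.round(x,1) for x in R],'mean',np.round(c,1),'axis',round(np.degrees(np.arctan2(v[1],v[0])),1),'x',np.percentile(p[:,0],[0,100]).round(1),'y',np.percentile(p[:,1],[0,100]).round(1))
E
python3 - <<'E'
from h import *
s=snapshot('wrist')
for n,z in [('implant',8),('implant',4),('vial',30),('pad_round',18),('pad_oval',18)]:
    for r in regions_of(n,s)[:1]: print(n,z,r['p']); meas(s,np.array(r['mask']),z)
E
```

```text
implant 8 0.83
  rect [array([464. , 171.9]), array([52.5, 41.6]), np.float64(0.0)] mean [464.8 171.5] axis -179.8 x [437.7 490.2] y [151.1 192.7]
implant 4 0.83
  rect [array([464.9, 171.9]), array([53.2, 42.2]), np.float64(0.0)] mean [465.8 171.5] axis -179.8 x [438.3 491.5] y [150.8 193. ]
vial 30 0.83
  rect [array([466.6, -62.1]), array([23.5, 58.8]), np.float64(17.6)] mean [466.5 -60.9] axis 107.7 x [451.6 482.4] y [-89.9 -33.3]
pad_round 18 0.78
  rect [array([645.1,  84.8]), array([79.1, 67.4]), np.float64(4.4)] mean [642.7  88.6] axis 168.4 x [604.1 685.4] y [ 51.4 119.3]
pad_oval 18 0.45
  rect [array([621.4, -30.7]), array([14.1, 30.2]), np.float64(42.5)] mean [621.5 -30.7] axis 128.1 x [612.8 632.3] y [-41.3 -16.3]
```

Request:
play_rows:
  increments:
    - [0.3, [0.4, 0, 20], 0]
    - [0.3, [0.4, 0, 20], 0]
    - [0.3, [0.4, 0, 20], 0]
    - [0.3, [0.4, 0, 20], 0]
    - [0.3, [0.4, 0, 20], 0]
    - [0.3, [0, 0, 0], 0]
    - [0.3, [0, 0, 0], 0]

```text
time: 3.93
tool_pos: [464.6, 171.4, 69.2]
tcp_rot: [-180.0, -0.2, -178.8]
ft_force: [0.3, -0.4, 0.2]
finger_gap: 55.4
grip_force: 0.0
```

```bash
python3 - <<'E'
from h import *
s=snapshot('wrist'); save(s,'w2.png')
go(465.5,172,0.5,0)
for r in regions_of('implant',s)[:1]: 
    print(r['p']); m=np.array(r['mask']); meas(s,m,8); meas(s,m,4)
    for f in (.25,.4,.5,.6):
        rows=np.flatnonzero(m.any(1)); v=int(rows[0]+f*(rows[-1]-rows[0])); c=np.flatnonzero(m[v]); print(v,c[0],c[-1],fish(s,[[c[0]-.5,v],[c[-1]+.5,v]],6)[:,:2].round(1).tolist())
E
```

```text
t 3.9833 at [465.8 171.7  70.6] rot [-1.800e+02 -1.000e-02 -1.788e+02] gap 55.5 shift [ 0.3  0.3 70.1] turn rad 0.021 F [-0.2  0.1  0. ]
0.71
  rect [array([434.3,  65.8]), array([37.4, 52. ]), np.float64(29.9)] mean [433.5  66.6] axis 113.9 x [413.1 455. ] y [40.4 91.5]
  rect [array([435.2,  63.7]), array([38.1, 53. ]), np.float64(29.9)] mean [434.4  64.5] axis 113.9 x [413.6 456.3] y [37.9 90. ]
164 107 157 [[422.6, 47.7], [423.4, 88.0]]
173 100 161 [[429.0, 40.8], [429.6, 90.5]]
179 99 161 [[433.4, 39.4], [433.7, 90.2]]
185 99 159 [[437.8, 38.8], [437.9, 88.4]]
```

View pics/w2.png

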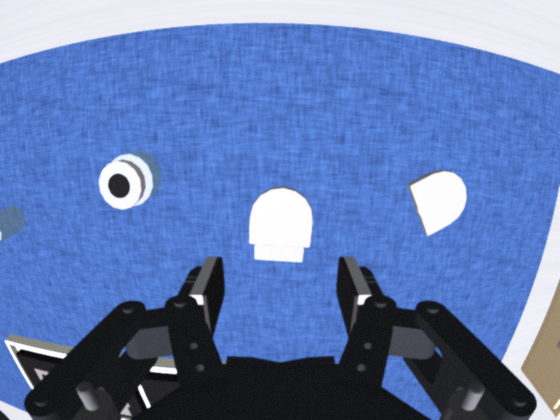

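The implant spans about (248–313, 187–263), centred between the fingers. The network had picked the squat vial instead, so I measure the implant by colour.

```bash
python3 - <<'E'
from h import *
c=cv2.imread('pics/w2.png')
s=snapshot('wrist'); g=s['color'].astype(int)
m=np.zeros(g.shape[:2],bool); m[180:270,240:322]=(g[...,0]>170)[180:270,240:322]
print(m.sum()); meas(s,m,8); meas(s,m,5)
L=[];R=[]
for v in range(212,242,3):
    k=np.flatnonzero(m[v]); a=fish(s,[[k[0]-.5,v],[k[-1]+.5,v]],8); L.append(a[0]);R.append(a[1])
L=np.array(L);R=np.array(R)
print(np.degrees(np.polyfit(L[:,0],L[:,1],1)[0]),np.degrees(np.polyfit(R[:,0],R[:,1],1)[0]),(L[:,1]).mean(),R[:,1].mean())
E
```

```text
3912
  rect [array([464.4, 171.1]), array([42.1, 52. ]), np.float64(87.3)] mean [464.7 171.1] axis 177.3 x [438.5 490.9] y [149.7 192.3]
  rect [array([465.5, 171.2]), array([42.7, 52.8]), np.float64(87.3)] mean [465.8 171.1] axis 177.3 x [439.2 492.4] y [149.4 192.6]
-1.351319152177039 -1.9548120752208094 150.05146432725178 191.9829535150344
```

Request:
play_rows:
  increments:
    - [0.3, [0.4, -0.3, 15], 0.028]
    - [0.3, [0.4, -0.3, 15], 0.028]
    - [0.3, [0, 0, 15], 0]
    - [0.3, [0, 0, 12], 0]
    - [0.3, [0, 0, 6], 0]
    - [0.3, [0, 0, 3.5], 0]
    - [0.3, [0, 0, 2], 0]
    - [0.3, [0, 0, 1], 0]
    - [0.3, [0, 0, 0], 0]
  force: 30

```text
time: 4.83
tool_pos: [465.4, 171.2, 1.1]
tcp_rot: [180.0, 0.0, 178.0]
ft_force: [-0.6, 1.3, 1.0]
finger_gap: 55.4
grip_force: 0.0
```

```bash
python3 - <<'E'
from h import *
s=snapshot('wrist'); save(s,'w3.png')
go(465,171,0.5,-2)
E
```

```text
t 4.8833 at [465.5 171.2   1.2] rot [1.7999e+02 5.0000e-02 1.7801e+02] gap 55.8 shift [ 0.5 -0.2  0.7] turn rad 0.0002 F [-0.1  0.5 -0.2]
```

View pics/w3.png

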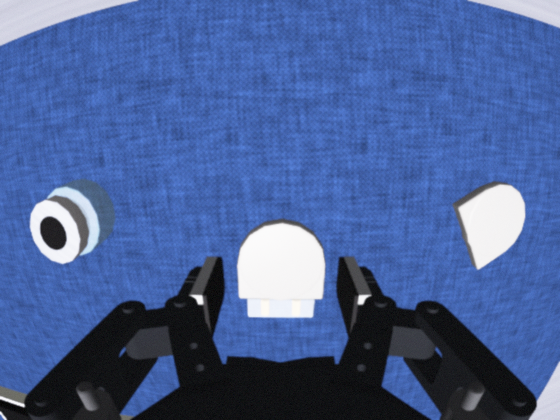

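The implant sits aligned between the fingers, spanning (238–325, 220–318). Closing now.

Request:
play_rows:
  increments:
    - [0, [0, 0, 0.5], 0]
    - [-0.3, [0, 0, 0], 0]
    - [-1, [0, 0, 0], 0]
    - [-1, [0, 0, 0], 0]
    - [-1, [0, 0, 0], 0]
    - [-1, [0, 0, 0], 0]
    - [-1, [0, 0, 0], 0]
  force: 30

```text
time: 5.47
tool_pos: [465.6, 171.2, 0.9]
tcp_rot: [180.0, 0.1, 178.0]
ft_force: [-1.4, -0.5, 5.7]
finger_gap: 41.0
grip_force: 30.6
```

```bash
python3 - <<'E'
from h import *
s=snapshot('wrist'); g=s['color'].astype(int)
print(sense()['grip_force'])
go(465,171,0.5,-2)
m=np.zeros(g.shape[:2],bool); m[215:325,236:328]=(g[...,0]>170)[215:325,236:328]
mid=m[:,265:300]; v=np.flatnonzero(mid.sum(1)>15); print(v[0],v[-1]); p=fish(s,[[281,v[0]-.5],[281,v[-1]+.5]],8)[:,0]; q=fish(s,[[281,v[0]-.5],[281,v[-1]+.5]],0)[:,0]; print(p,q)
E
```

```text
30.629266798496246
t 5.5167 at [465.6 171.2   0.9] rot [1.7998e+02 7.0000e-02 1.7801e+02] gap 41.1 shift [ 0.6 -0.2  0.4] turn rad 0.0001 F [-0.8 -1.1  5.5]
225 317
[439.15129969 489.95147636] [442.14521476 495.9573925 ]
```

Request:
play_rows:
  increments:
    - [-1, [0, 0, -5], 0]
    - [-1, [0, 0, -10], 0]
    - [-1, [0, 0, -20], 0]
    - [-1, [0, 0, -24], 0]
    - [-1, [0, 0, -20], 0]
    - [-1, [0, 0, -20], 0]

```text
time: 6.02
tool_pos: [465.0, 171.1, 101.0]
tcp_rot: [180.0, 0.0, 178.0]
ft_force: [-0.3, 0.9, -0.2]
finger_gap: 40.8
grip_force: 30.4
```

Request:
play_rows:
  increments:
    - [-1, [-8, -10, 0], 0]
    - [-1, [-15, -18.5, 0], 0]
    - [-1, [-15, -18.5, 0], 0]
    - [-1, [-15, -18.5, 0], 0]
    - [-1, [-15, -18.5, 0], 0]
    - [-1, [-15, -18.5, 0], 0]
    - [-1, [-15, -18.5, 0], 0]
    - [-1, [-15, -18.5, 0], 0]
    - [-1, [-15, -18.5, 0], 0]
    - [-1, [-9.4, -10.5, 0], -0.05]
    - [-1, [0, 0, 0], -0.05]
    - [-1, [0, 0, 0], 0]

```text
time: 7.02
tool_pos: [596.6, -3.6, 98.7]
tcp_rot: [-180.0, -0.0, -176.2]
ft_force: [-0.3, 0.3, 0.5]
finger_gap: 40.7
grip_force: 30.5
```

```bash
python3 - <<'E'
from h import *
s=snapshot('wrist'); save(s,'w4.png')
print(np.round(s['world_from_camera'][:3,3],1))
go(657,-2,60,3.7)
for n in ['pad_oval','pad_oblong','pad_round']:
    for r in regions_of(n,s)[:1]: print(n,18,r['p']); meas(s,np.array(r['mask']),18)
    for r in pinpoint(n,s)[:1]: print(r['p'],w(s,r['xyz']))
E
```

```text
[520.   -9.  240.9]
t 7.0667 at [596.2  -2.9  98.6] rot [ 1.7999e+02 -5.0000e-02 -1.7636e+02] gap 41.0 shift [-60.8  -3.   38.6] turn rad -0.0011 F [ 0.  -0.5 -0.6]
pad_oval 18 0.81
  rect [array([653.3,  -4.1]), array([76.9, 70.4]), np.float64(5.0)] mean [671.5 -10.8] axis 49.0 x [617.3 692.3] y [-41.7  34.1]
pad_oblong 18 0.66
  rect [array([652.5, -86.7]), array([63.9, 73.9]), np.float64(3.5)] mean [646.2 -90. ] axis 122.4 x [618.8 685. ] y [-124.9  -51.1]
0.68 [661.39974846 -90.28460562   2.555526  ]
pad_round 18 0.93
  rect [array([640.8,  78.6]), array([64.2, 73. ]), np.float64(5.3)] mean [633.6  82.8] axis 58.2 x [608.  671.2] y [ 39.6 116.4]
0.65 [646.90148871  78.12806595   2.97088088]
```

View pics/w4.png

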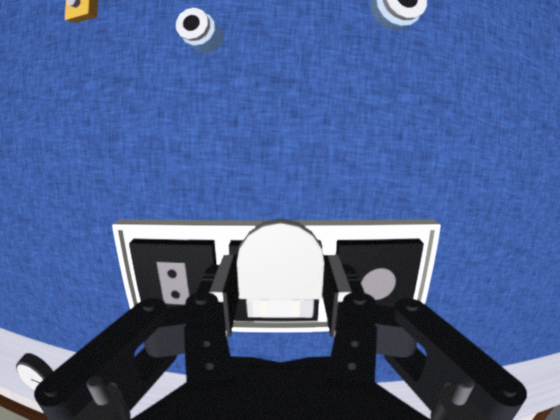

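The held implant hides most of the oval pad. The oblong mark at (173,282), the disc at (379,284) and the near caddy corners at (113,221) and (440,221) all show.

```bash
python3 - <<'E'
from h import *
s=snapshot('wrist'); g=s['color'].astype(int)
gray=(g.min(2)>95)&(g.max(2)<200)&(np.ptp(g,axis=2)<40)
for nm,(u0,u1,v0,v1) in {'obl':(150,193,255,312),'disc':(355,405,262,306)}.items():
    m=np.zeros_like(gray); m[v0:v1,u0:u1]=gray[v0:v1,u0:u1]
    n,l,st,c=cv2.connectedComponentsWithStats(m.astype(np.uint8)); k=1+st[1:,4].argmax(); print(nm,st[k],c[k]); meas(s,l==k,18)
print('corners',fish(s,[[113,220.5],[440,220.5]],14).round(1))
p=fish(s,[[281,221.5],[281,318]],99+7)[:,0]; print('implant x',p)
K=(g[...,0]>175)
for v in (255,265,275,285): 
    k=np.flatnonzero(K[v,225:340])+225; print(v,k[0],k[-1])
    print(fish(s,[[k[0]-.5,v],[k[-1]+.5,v]],106)[:,:2].round(1).tolist())
E
```

```text
obl [ 155  262   33   43 1015] [171.34975369 282.02364532]
  rect [array([661.2, -87.9]), array([40.4, 24.6]), np.float64(3.7)] mean [660.  -87.9] axis -177.8 x [640.8 681.8] y [-101.1  -75.1]
disc [360 268  33  32 763] [376.84010485 282.42726081]
  rect [array([648.6,  81. ]), array([29.8, 26. ]), np.float64(54.3)] mean [648.7  80.8] axis 46.2 x [635.2 664.9] y [65.6 94.9]
corners [[ 610.7 -137.8   14. ]
 [ 593.5  127.5   14. ]]
implant x [568.4559376  620.97399169]
255 238 322
[[586.3, -22.5], [583.8, 16.8]]
265 237 323
[[591.6, -22.9], [589.0, 17.9]]
275 238 322
[[597.0, -22.4], [594.4, 18.1]]
285 238 322
[[602.6, -22.4], [599.9, 18.7]]
```

Request:
play_rows:
  increments:
    - [-1, [-8, -0.5, 0], 0]
    - [-1, [-15, -1, 0], 0]
    - [-1, [-15, -1, 0], 0]
    - [-1, [-15, -1, 10], 0]
    - [-1, [-6.2, -0.4, 16], 0]
    - [-1, [0, 0, 16], 0]
    - [-1, [0, 0, 14], 0]
    - [-1, [0, 0, 10], 0]
    - [-1, [0, 0, 4], 0]
    - [-1, [0, 0, 2], 0]
    - [-1, [0, 0, 0], 0]

```text
time: 8.33
tool_pos: [655.6, -2.1, 27.0]
tcp_rot: [180.0, -0.0, -176.3]
ft_force: [0.3, -0.4, 0.1]
finger_gap: 40.8
grip_force: 30.4
```

```bash
python3 - <<'E'
from h import *
s=snapshot('wrist'); save(s,'w5.png')
cv2.imwrite('pics/w5c.png',cv2.resize(s['color'][190:350,160:400,::-1],None,fx=3.3,fy=3.3,interpolation=cv2.INTER_CUBIC))
go(655.5,-3,18.9,3.7)
g=s['color'].astype(int)
gray=(g.min(2)>95)&(g.max(2)<200)&(np.ptp(g,axis=2)<40)
n,l,st,c=cv2.connectedComponentsWithStats(gray.astype(np.uint8))
for k in range(1,n):
    if 250<st[k,4]<6000 and 150<st[k,1]<320: print(st[k],c[k].round(1)); meas(s,l==k,18)
E
```

```text
t 8.3833 at [656.1  -2.2  27.8] rot [-1.7999e+02  5.0000e-02 -1.7626e+02] gap 40.6 shift [ 0.7 -0.8  8.9] turn rad 0.0006 F [1.1 0.5 0.3]
[ 49 162 458  11 658] [279.4 165.3]
  rect [array([604.6,  -7.9]), array([  1. , 258.8]), np.float64(3.8)] mean [604.6  -6.3] axis 93.8 x [596.1 613.8] y [-137.   121.2]
[ 431  177   71  144 1346] [480.7 248.1]
  rect [array([648.2, 105.8]), array([93.4, 32.5]), np.float64(3.6)] mean [645.2 116.5] axis 179.8 x [600.8 694.9] y [ 91.9 124.6]
[ 55 178  65 144 266] [ 75.5 249.1]
  rect [array([ 663.2, -117.4]), array([94.1, 26.1]), np.float64(4.8)] mean [ 662.3 -125.5] axis -171.7 x [617.  709.5] y [-132.9 -100.9]
[ 233  207   93  112 1751] [274.1 242.7]
  rect [array([659.4,  -2.1]), array([66.4, 51.5]), np.float64(3.4)] mean [646.5  -6.1] axis -170.7 x [626.3 693.8] y [-27.2  25.5]
[ 104  224   49   66 2052] [128.1 255.7]
  rect [array([661.3, -87.9]), array([40.1, 24. ]), np.float64(3.8)] mean [660.4 -87.5] axis -176.1 x [640.9 681.8] y [-101.   -74.6]
[ 404  233   48   48 1727] [427.4 256.5]
  rect [array([650.2,  79.9]), array([29.4, 29.3]), np.float64(42.0)] mean [649.9  79.5] axis 47.4 x [635.5 664.8] y [65.  94.6]
```

View pics/w5c.png

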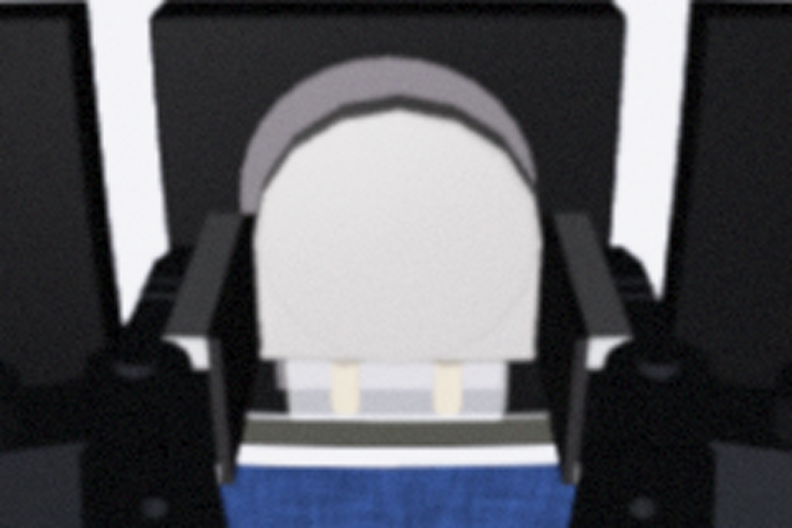

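The crop shows the implant hovering over the oval outline, slightly beyond it in +x and to the right (+y). I compare the two positions in the same camera.

```bash
python3 - <<'E'
from h import *
s=snapshot('wrist'); g=s['color'].astype(int)
Kt=(g[...,0]>185)
z=35
for v in (262,272,282,292):
    k=np.flatnonzero(Kt[v,228:335])+228; a=fish(s,[[k[0]-.5,v],[k[-1]+.5,v]],z)[:,:2]; print(v,k[0],k[-1],a.round(1).tolist(),a.mean(0).round(1))
col=Kt[:,275:287].sum(1); v=np.flatnonzero(col>6); v=v[(v>210)&(v<330)]; print(v[0],v[-1]); print(fish(s,[[281,v[0]-.5],[281,300],[281,316]],z)[:,:2].round(1).tolist())
E
```

```text
262 238 322 [[649.7, -22.9], [647.1, 16.7]] [648.4  -3.1]
272 238 322 [[655.0, -22.8], [652.5, 17.3]] [653.7  -2.8]
282 239 321 [[660.6, -22.3], [658.0, 17.5]] [659.3  -2.4]
292 240 320 [[666.3, -21.8], [663.7, 17.7]] [665.  -2.]
224 329
[[629.2, -3.9], [669.4, -1.2], [679.3, -0.6]]
```

Request:
play_rows:
  increments:
    - [-1, [-0.2, -0.6, 0], 0]
    - [-1, [0, -0.6, 0], 0]
    - [-1, [0, 0, 3], 0]
    - [-1, [0, 0, 2], 0]
    - [-1, [0, 0, 1.5], 0]
    - [-1, [0, 0, 1], 0]
    - [-1, [0, 0, 0.5], 0]
    - [-1, [0, 0, 0], 0]
    - [-1, [0, 0, 0], 0]

```text
time: 9.18
tool_pos: [656.0, -3.3, 19.1]
tcp_rot: [180.0, 0.0, -176.3]
ft_force: [-0.2, -0.1, -0.6]
finger_gap: 40.9
grip_force: 30.4
```

Request:
play_rows:
  increments:
    - [-1, [0, 0, 0.3], 0]
    - [-1, [0, 0, 0.2], 0]
    - [-1, [0, 0, 0], 0]

```text
time: 9.43
tool_pos: [656.1, -3.3, 18.9]
tcp_rot: [-180.0, 0.0, -176.3]
ft_force: [-2.1, -0.6, 3.2]
finger_gap: 40.5
grip_force: 30.9
```

Request:
play_rows:
  increments:
    - [-1, [0, 0, 0.2], 0]
    - [-1, [0, 0, 0.2], 0]
    - [-1, [0, 0, 0], 0]

```text
time: 9.68
tool_pos: [656.1, -3.4, 18.9]
tcp_rot: [-180.0, 0.0, -176.3]
ft_force: [-4.9, 0.9, 6.2]
finger_gap: 40.8
grip_force: 31.2
```

Contact at 18.9 mm as expected. Releasing.

Request:
play_rows:
  increments:
    - [0.05, [0, 0, 0], 0]
    - [0.1, [0, 0, 0], 0]
    - [0.3, [0, 0, 0], 0]
    - [0.3, [0, 0, 0], 0]
    - [0.3, [0, 0, -2], 0]
    - [0.3, [0, 0, -8], 0]
    - [0.3, [0, 0, -20], 0]
    - [0.5, [0, 0, -30], 0]
    - [0.5, [10, 0, -30], 0]
    - [0.5, [20, 0, 0], 0]
    - [0.5, [20, 0, 0], 0]
    - [0.5, [0, 0, 0], 0]

```text
time: 10.68
tool_pos: [603.7, -6.7, 109.0]
tcp_rot: [-180.0, -0.1, -176.3]
ft_force: [-1.8, 0.5, -1.6]
finger_gap: 64.2
grip_force: 0.0
```

```bash
python3 - <<'E'
from h import *
s=snapshot('wrist'); save(s,'w6.png')
cv2.imwrite('pics/w6c.png',cv2.resize(s['color'][180:340,140:420,::-1],None,fx=2.8,fy=2.8,interpolation=cv2.INTER_CUBIC))
go(373,-281,150,0)
E
```

```text
t 10.7333 at [605.   -6.7 108.9] rot [-1.8000e+02 -1.0000e-02 -1.7627e+02] gap 63.9 shift [ 249.3 -258.7  -41.1] turn rad 0.0651 F [0.1 0.4 1.2]
```

View pics/w6c.png

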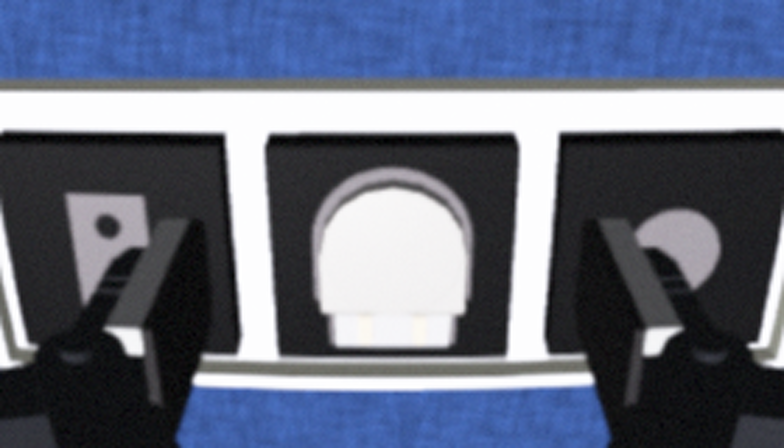

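The implant lies centred within its outline. Next is the pin block.

Request:
play_rows:
  increments:
    - [0.5, [10, -10, -3], 0]
    - [0.5, [20, -21, -3], 0]
    - [0.5, [20, -21, -3], 0]
    - [0.5, [20, -21, -3], 0]
    - [0.5, [20, -21, -3], 0]
    - [0.5, [20, -21, 0], 0]
    - [0.5, [20, -21, 0], 0]
    - [0.5, [20, -21, 0], 0]
    - [0.5, [20, -21, 0], 0]
    - [0.5, [20, -21, 0], 0]
    - [0.5, [20, -21, 0], 0]
    - [0.5, [20, -21, 0], 0]

```text
time: 11.73
tool_pos: [392.0, -263.5, 123.9]
tcp_rot: [-180.0, 0.1, -176.3]
ft_force: [0.3, -0.4, -0.5]
finger_gap: 64.0
grip_force: 0.0
```

Request:
play_rows:
  increments:
    - [0.2, [19, -18, 15], 0.0325]
    - [0, [0, 0, 15], 0.0325]
    - [-0.1, [0, 0, 10], 0]
    - [-0.1, [0, 0, 0], 0]
    - [-0.1, [0, 0, 0], 0]

```text
time: 12.15
tool_pos: [374.7, -280.7, 82.9]
tcp_rot: [179.9, -0.0, -179.9]
ft_force: [0.9, 0.5, 0.4]
finger_gap: 38.4
grip_force: 0.0
```

```bash
python3 - <<'E'
from h import *
s=snapshot('wrist'); save(s,'w7.png')
go(373,-281,50,0)
g=s['color'].astype(int)
m=(g[...,0]>150)&(g[...,2]<110)&(g[...,0]-g[...,2]>70)
n,l,st,c=cv2.connectedComponentsWithStats(m.astype(np.uint8))
for k in range(1,n):
    if st[k,4]>150: print(st[k],c[k].round(1)); meas(s,l==k,16)
for r in regions_of('pin_block',s)[:1]: print(r['p']); meas(s,np.array(r['mask']),16)
E
```

```text
t 12.2 at [ 375.2 -281.    83.6] rot [ 1.7999e+02  1.0000e-02 -1.7988e+02] gap 38.8 shift [ 2.3  0.  33.6] turn rad 0.0021 F [-0.1 -0.8  0.4]
[392 273  33  26 218] [401.  284.1]
  rect [array([ 428.6, -181.5]), array([26.8, 22.7]), np.float64(84.7)] mean [ 426.6 -186.1] axis 143.3 x [416.1 440.3] y [-193.8 -167.3]
0.62
  rect [array([ 368.4, -285.1]), array([36.7, 17.7]), np.float64(0.5)] mean [ 368.2 -285. ] axis -178.1 x [350.1 386.7] y [-294.  -276.2]
```

View pics/w7.png

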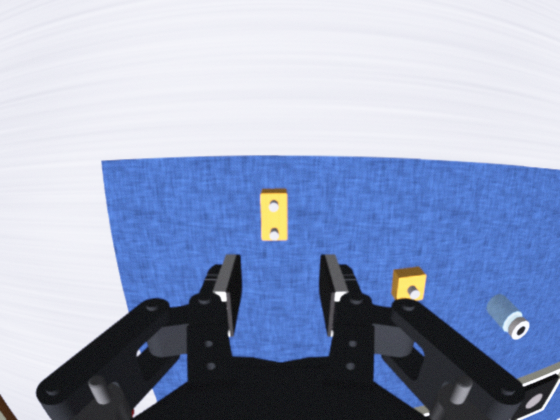

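The block is at (274,215), about 4 mm to the −y side of the finger centre, and upright along x. I shift and go lower for a check.

Request:
play_rows:
  increments:
    - [-0.1, [2.5, -2, 10], 0]
    - [-0.1, [2.5, -2, 14], 0]
    - [-0.1, [0, 0, 10], 0]
    - [-0.1, [0, 0, 4], 0]
    - [-0.1, [0, 0, 0], 0]
    - [-0.1, [0, 0, 0], 0]

```text
time: 12.75
tool_pos: [369.6, -285.1, 45.1]
tcp_rot: [180.0, -0.0, -180.0]
ft_force: [0.2, 0.1, 0.6]
finger_gap: 38.3
grip_force: 0.0
```

```bash
python3 - <<'E'
from h import *
s=snapshot('wrist'); save(s,'w8.png')
cv2.imwrite('pics/w8c.png',cv2.resize(s['color'][180:360,180:380,::-1],None,fx=3,fy=3,interpolation=cv2.INTER_CUBIC))
go(370,-285,8,0)
g=s['color'].astype(int)
m=(g[...,0]-g[...,2]>90); m[:, :235]=0; m[:,330:]=0
v=np.flatnonzero(m.sum(1)>15); v=v[(v>150)&(v<340)]; print(v[0],v[-1])
for r in range(v[0],v[-1]+1,6):
    k=np.flatnonzero(m[r]); a=fish(s,[[k[0]-.5,r],[k[-1]+.5,r]],16)[:,:2]; print(r,k[0],k[-1],g[r,(k[0]+k[-1])//2],a.round(1).tolist(),a.mean(0).round(1))
E
```

```text
t 12.8 at [ 369.8 -285.4   45.6] rot [-1.7999e+02  2.0000e-02 -1.7997e+02] gap 38.3 shift [-0.2  0.4 37.6] turn rad 0.0004 F [ 0.3 -0.3  0.8]
218 271
218 268 293 [141 106  46] [[352.7, -292.4], [352.7, -277.9]] [ 352.7 -285.2]
224 265 295 [253 236 114] [[356.3, -294.1], [356.3, -276.7]] [ 356.3 -285.4]
230 265 295 [104 101 106] [[359.9, -294.2], [359.9, -276.7]] [ 359.9 -285.4]
236 265 295 [237 239 246] [[363.6, -294.3], [363.6, -276.6]] [ 363.6 -285.4]
242 266 295 [251 237 182] [[367.3, -293.8], [367.3, -276.5]] [ 367.3 -285.2]
248 266 295 [253 237 116] [[371.1, -293.8], [371.1, -276.5]] [ 371.1 -285.2]
254 266 295 [253 236 116] [[375.0, -293.9], [375.0, -276.4]] [ 375.  -285.2]
260 266 294 [97 93 94] [[378.9, -294.0], [378.9, -276.9]] [ 378.9 -285.4]
266 266 294 [236 238 245] [[382.9, -294.0], [382.9, -276.9]] [ 382.9 -285.4]
```

View pics/w8c.png

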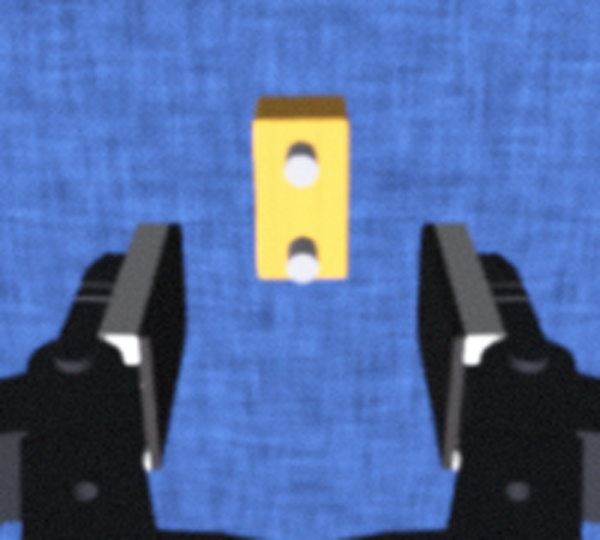

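The block is aligned at about (370.3, −285.3), between the fingers. Descending and gripping.

Request:
play_rows:
  increments:
    - [-0.1, [-0.3, 0, 10], 0]
    - [-0.1, [0, 0, 14], 0]
    - [-0.1, [0, 0, 10], 0]
    - [-0.1, [0, 0, 6], 0]
    - [-0.1, [0, 0, 2.5], 0]
    - [-0.2, [0, 0, 0], 0]
    - [-0.4, [0, 0, 0], 0]
    - [-0.7, [0, 0, 0], 0]
    - [-1, [0, 0, 0], 0]
    - [-1, [0, 0, 0], 0]
    - [-1, [0, 0, 0], 0]
    - [-1, [0, 0, 0], 0]
  force: 40

```text
time: 13.8
tool_pos: [370.3, -285.8, 3.4]
tcp_rot: [-179.9, 0.1, -180.0]
ft_force: [0.5, 0.0, 5.3]
finger_gap: 16.7
grip_force: 41.1
```

```bash
python3 - <<'E'
from h import *
print(sense()['grip_force'])
go(600,-88,105,3.75)
E
```

```text
41.06208086013794
t 13.8 at [ 370.3 -285.8    3.4] rot [-1.7995e+02  6.0000e-02 -1.7999e+02] gap 16.7 shift [-229.8  197.6 -101.6] turn rad -0.0653 F [0.5 0.  5.3]
```

Request:
play_rows:
  increments:
    - [-1, [0, 0, -5], 0]
    - [-1, [0, 0, -12], 0]
    - [-1, [0, 0, -20], 0]
    - [-1, [-8, 6, -24], 0]
    - [-1, [-16, 12, -20], 0]
    - [-1, [-24, 16, -10], 0]
    - [-1, [-24, 16, 0], 0]
    - [-1, [-24, 16, 0], 0]
    - [-1, [-24, 16, 0], 0]
    - [-1, [-24, 16, 0], 0]
    - [-1, [-24, 16, 0], 0]
    - [-1, [-24, 16, 0], 0]

```text
time: 14.8
tool_pos: [562.4, -154.0, 93.5]
tcp_rot: [180.0, -0.0, -180.0]
ft_force: [0.1, -0.9, -0.3]
finger_gap: 16.8
grip_force: 40.4
```

Request:
play_rows:
  increments:
    - [-1, [-24, 16, 0], 0]
    - [-1, [-24, 16, 0], 0]
    - [-1, [-24, 16, 0], 0]
    - [-1, [-24, 16, 0], 0]
    - [-1, [-18, 14, 0], 0]
    - [-1, [-9, 6.4, 0], 0]
    - [-1, [0, 0, 10], -0.033]
    - [-1, [0, 0, 15], -0.033]
    - [-1, [0, 0, 15], 0]
    - [-1, [0, 0, 10], 0]
    - [-1, [0, 0, 5], 0]
    - [-1, [0, 0, 0], 0]

```text
time: 15.8
tool_pos: [683.0, -70.7, 36.3]
tcp_rot: [179.9, -0.2, -176.3]
ft_force: [-0.6, -0.1, -1.1]
finger_gap: 16.7
grip_force: 40.4
```

```bash
python3 - <<'E'
from h import *
s=snapshot('wrist'); save(s,'w9.png')
cv2.imwrite('pics/w9c.png',cv2.resize(s['color'][180:360,180:380,::-1],None,fx=3,fy=3,interpolation=cv2.INTER_CUBIC))
go(661.5,-87.4,30,3.75)
g=s['color'].astype(int)
gray=(g.min(2)>95)&(g.max(2)<200)&(np.ptp(g,axis=2)<40)
n,l,st,c=cv2.connectedComponentsWithStats(gray.astype(np.uint8))
for k in range(1,n):
    if 250<st[k,4]<6000 and 150<st[k,1]<320: print(st[k],c[k].round(1)); meas(s,l==k,18)
E
```

```text
t 15.85 at [683.9 -70.9  37.7] rot [ 1.7997e+02 -1.1000e-01 -1.7626e+02] gap 16.6 shift [ 23.4 -15.    7.7] turn rad -0.0002 F [ 0.6 -0.5 -0.6]
[ 364  161   82  103 1297] [394.4 202.2]
  rect [array([656. ,  -2.9]), array([59. , 48.2]), np.float64(3.8)] mean [650.2 -11. ] axis 170.4 x [626.5 686.2] y [-27.2  22.1]
[ 227  177   47   73 2800] [249.8 210.3]
  rect [array([661.4, -88.1]), array([39.9, 23.8]), np.float64(3.4)] mean [659.4 -88.4] axis 177.1 x [640.8 682. ] y [-100.8  -75.5]
[ 317  178  243  114 1021] [470.9 258.3]
  rect [array([683.3,  41.6]), array([ 65.9, 176.3]), np.float64(18.9)] mean [682.   57.5] axis 103.7 x [623.7 705.4] y [-51.1 123.1]
[ 502  191   33   44 1087] [518.1 212.2]
  rect [array([650.1,  79.8]), array([29. , 29.4]), np.float64(44.8)] mean [650.1  79.5] axis 94.9 x [635.7 664.9] y [65.2 94.7]
[   0  317   97   59 2319] [ 41.9 344.2]
  rect [array([ 799.5, -270.9]), array([137.4,  55.3]), np.float64(90.0)] mean [ 789.3 -265.5] axis 98.2 x [771.8 827.2] y [-339.6 -202.2]
```

View pics/w9c.png

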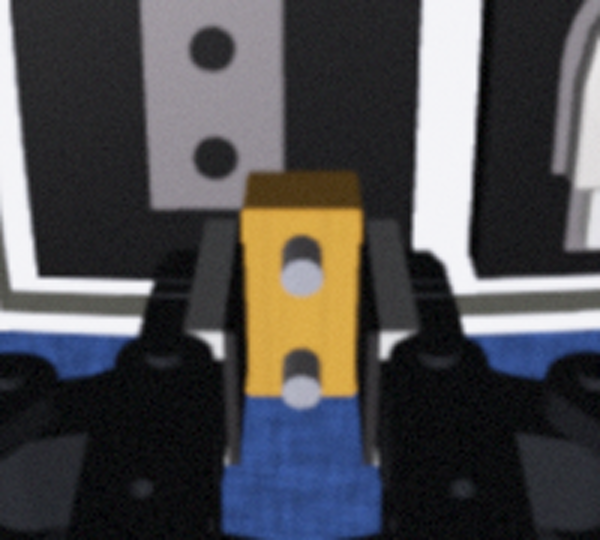

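I overshot by about 22 mm but stayed clear. The whole outline shows, with its centre at (661.4, −88.1). The block's top face spans crop (243–362, 208–395). I compare the two in the same camera.

```bash
python3 - <<'E'
from h import *
s=snapshot('wrist'); g=s['color'].astype(int)
st=sense(); p=np.array(st['tool_pos']); print(p)
z=p[2]-3.4+16
f=lambda a,b:(180+a/3-.33,180+b/3-.33)
q=np.array([f(242,208),f(362,208),f(246,395),f(357,395)])
P=fish(s,q,z)[:,:2]; print(P.round(1),P.mean(0),P.mean(0)-p[:2])
E
```

```text
[684.66674345 -71.04290973  38.79315009]
[[667.  -81. ]
 [665.9 -63.6]
 [700.2 -79. ]
 [699.  -61.4]] [683.0143152  -71.24193453] [-1.65242825 -0.19902479]
```

Request:
play_rows:
  increments:
    - [-1, [5.5, -4, 0], 0]
    - [-1, [8, -5.5, 0], 0]
    - [-1, [6, -4, 2], 0]
    - [-1, [3, -1.9, 4], 0]
    - [-1, [0, 0, 4], 0]
    - [-1, [0, 0, 2], 0]
    - [-1, [0, 0, 0], 0]
    - [-1, [0, 0, 0], 0]

```text
time: 16.57
tool_pos: [663.2, -87.5, 26.3]
tcp_rot: [180.0, -0.0, -176.2]
ft_force: [0.2, -0.3, -0.9]
finger_gap: 17.4
grip_force: 40.4
```

```bash
python3 - <<'E'
from h import *
s=snapshot('wrist'); save(s,'w10.png')
cv2.imwrite('pics/w10c.png',cv2.resize(s['color'][180:360,180:380,::-1],None,fx=3,fy=3,interpolation=cv2.INTER_CUBIC))
go(661.5,-87.4,22,3.75)
E
```

```text
t 16.6167 at [663.5 -87.5  26.6] rot [ 180.     -0.   -176.19] gap 16.8 shift [1.9 0.2 4.6] turn rad 0.001 F [ 0.  -0.6 -1.1]
```

View pics/w10c.png

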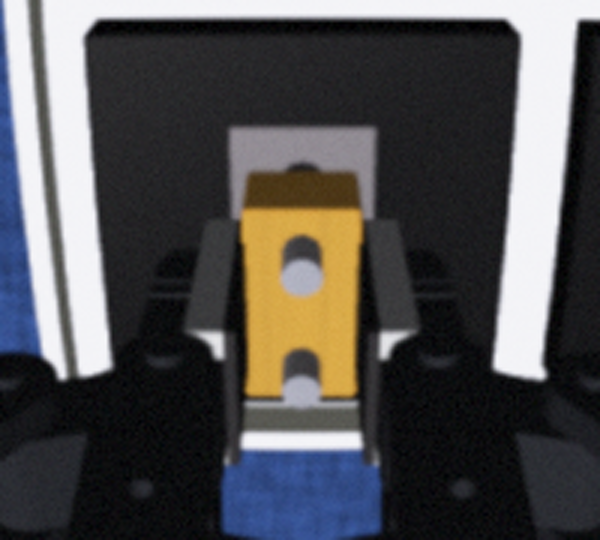

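The block is centred laterally on the outline (229–376 against 242–361). I check the lengthwise offset from the near edges, at crop rows 127 and 172.

```bash
python3 - <<'E'
from h import *
s=snapshot('wrist')
f=lambda a,b:(180+a/3-.33,180+b/3-.33)
print('outline',fish(s,[f(229,127),f(302,127),f(376,127)],18)[:,:2].round(1).tolist())
print('bottom rear',fish(s,[f(248,172),f(302,172),f(358,172)],23.2)[:,:2].round(1).tolist())
P=fish(s,[f(242,208),f(361,208),f(246,396),f(357,396)],39.2)[:,:2]; print(P.round(1).tolist(),P.mean(0))
E
```

```text
outline [[642.4, -101.1], [641.6, -89.1], [640.8, -77.0]]
bottom rear [[648.0, -97.5], [647.4, -88.8], [646.9, -79.7]]
[[647.1, -97.6], [645.9, -80.2], [680.7, -95.6], [679.6, -77.8]] [663.33279219 -87.79811532]
```

Request:
play_rows:
  increments:
    - [-1, [1.2, 0, 0], 0]
    - [-1, [1, 0, 0], 0]
    - [-1, [0, 0, 2], 0]
    - [-1, [0, 0, 1.5], 0]
    - [-1, [0, 0, 0.8], 0]
    - [-1, [0, 0, 0.4], 0]
    - [-1, [0, 0, 0], 0]
    - [-1, [0, 0, 0], 0]

```text
time: 17.33
tool_pos: [661.1, -87.9, 22.0]
tcp_rot: [-180.0, -0.0, -176.2]
ft_force: [1.1, 0.3, -1.0]
finger_gap: 17.0
grip_force: 40.4
```

Request:
play_rows:
  increments:
    - [-1, [0, 0, 0.25], 0]
    - [-1, [0, 0, 0.25], 0]
    - [-1, [0, 0, 0], 0]

```text
time: 17.58
tool_pos: [661.1, -87.9, 21.5]
tcp_rot: [-180.0, -0.0, -176.2]
ft_force: [-0.2, 0.5, -0.9]
finger_gap: 16.7
grip_force: 40.4
```

Request:
play_rows:
  increments:
    - [-1, [0, 0, 0.2], 0]
    - [-1, [0, 0, 0.2], 0]
    - [-1, [0, 0, 0], 0]

```text
time: 17.83
tool_pos: [661.2, -87.8, 21.4]
tcp_rot: [-180.0, 0.0, -176.2]
ft_force: [-2.9, -0.1, 3.3]
finger_gap: 17.0
grip_force: 40.8
```

Request:
play_rows:
  increments:
    - [-0.5, [0, 0, 0], 0]
    - [-0.3, [0, 0, 0], 0]
    - [-0.2, [0, 0, 0], 0]
    - [-0.2, [0, 0, 0], 0]
    - [-0.2, [0, 0, -2], 0]
    - [-0.2, [0, 0, -8], 0]
    - [-0.2, [0, 0, -20], 0]
    - [-0.1, [0, 0, -30], 0]
    - [-0.1, [10, 0, -30], 0]
    - [-0.1, [20, 0, 0], 0]
    - [-0.1, [20, 0, 0], 0]
    - [-0.1, [0, 0, 0], 0]

```text
time: 18.83
tool_pos: [609.0, -91.3, 112.0]
tcp_rot: [-180.0, -0.1, -176.2]
ft_force: [-1.9, 0.8, -0.9]
finger_gap: 38.5
grip_force: 0.0
```

```bash
python3 - <<'E'
from h import *
s=snapshot('wrist'); save(s,'w11.png')
cv2.imwrite('pics/w11c.png',cv2.resize(s['color'][150:350,130:430,::-1],None,fx=2.5,fy=2.5,interpolation=cv2.INTER_CUBIC))
go(468,-62.5,110,0)
E
```

```text
t 18.8833 at [610.2 -91.2 111.9] rot [-180.     -0.   -176.23] gap 38.6 shift [140.   38.    1.9] turn rad 0.0658 F [ 0.4 -0.2 -0.9]
```

View pics/w11c.png

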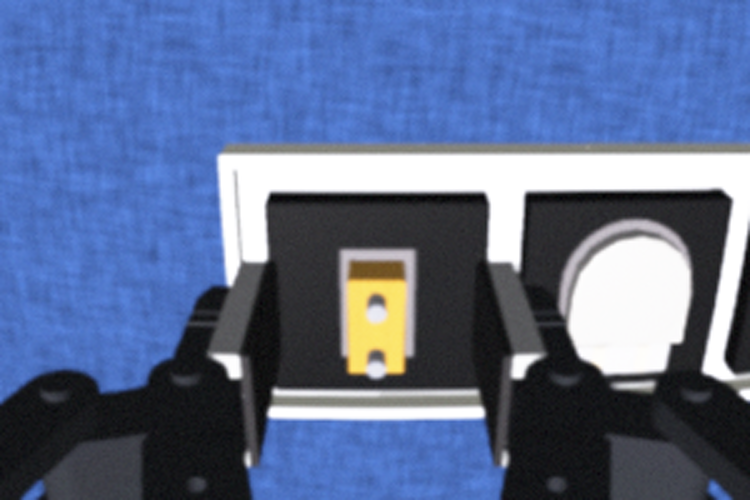

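The block stands centred on its outline. Next is the vial.

Request:
play_rows:
  increments:
    - [0.2, [7, 2, 0], 0]
    - [0.2, [16, 4.5, 0], 0]
    - [0.2, [16, 4.5, 0], 0]
    - [0.2, [16, 4.5, 0], 0]
    - [0.2, [16, 4.5, 0], 0]
    - [0.2, [16, 4.5, 0], 0]
    - [0.2, [16, 4.5, 0], 0]
    - [0.2, [16, 4.5, 0], 0]
    - [0.2, [14, 3, 0], 0.033]
    - [0.2, [7, 1.5, 0], 0.033]
    - [0.2, [0, 0, 0], 0]
    - [0.2, [0, 0, 0], 0]

```text
time: 19.88
tool_pos: [469.6, -62.2, 111.5]
tcp_rot: [-180.0, 0.1, -179.9]
ft_force: [0.2, 0.3, -0.4]
finger_gap: 51.5
grip_force: 0.0
```

```bash
python3 - <<'E'
from h import *
s=snapshot('wrist'); save(s,'w12.png')
go(468,-62.5,110,0)
for r in regions_of('vial',s)[:2]:
    m=np.array(r['mask']); k=np.argwhere(m); print(r['p'],k.min(0)[::-1],k.max(0)[::-1]); 
for r in pinpoint('vial',s)[:2]: print(r['p'],w(s,r['xyz']).round(1))
g=s['color'].astype(int)
m=(g.min(2)>200)&(np.ptp(g,axis=2)<30); n,l,st,c=cv2.connectedComponentsWithStats(m.astype(np.uint8))
for k in range(1,n):
    if 100<st[k,4]<3000: print('white',st[k],fish(s,[c[k]],48)[0].round(1)); meas(s,l==k,48)
cv2.imwrite('pics/w12c.png',cv2.resize(s['color'][120:340,180:380,::-1],None,fx=2.7,fy=2.7,interpolation=cv2.INTER_CUBIC))
E
```

```text
t 19.9333 at [469.9 -62.3 111.5] rot [-1.7999e+02  6.0000e-02 -1.7992e+02] gap 51.2 shift [ 1.9 -0.2  1.5] turn rad 0.0014 F [-0.8  0.8  0.8]
0.7 [260 189] [292 235]
0.9 [466.9 -70.8   0.8]
0.64 [ 434.1 -178.2   -3.6]
white [427 146  43  43 982] [427.8  55.3  48. ]
  rect [array([428.1,  56.1]), array([36.3, 28.8]), np.float64(71.4)] mean [427.8  55.6] axis 75.4 x [412.7 442.8] y [38.1 74. ]
white [260 201  31  36 618] [465.1 -65.9  48. ]
  rect [array([465.5, -65.7]), array([24.9, 20.1]), np.float64(3.4)] mean [465.2 -65.9] axis -176.1 x [453.1 478. ] y [-76.  -55.9]
white [   0  288   41  132 2909] [ 677.8 -404.1   48. ]
  rect [array([ 712.7, -421. ]), array([ 74.3, 353.7]), np.float64(56.1)] mean [ 687.9 -412.1] axis 147.3 x [545.3 839.5] y [-550.5 -352.8]
white [221 342 121  19 868] [581.3 -59.7  48. ]
  rect [array([585.9, -61.8]), array([ 17.3, 101.3]), np.float64(3.8)] mean [581.9 -59.8] axis 93.2 x [574.2 594. ] y [-112.6  -11.5]
white [524 379  36  41 947] [766.2 337.6  48. ]
  rect [array([784.8, 342.2]), array([186.1,  68.5]), np.float64(35.8)] mean [768.4 339.8] axis -136.4 x [710.6 840.7] y [276.6 424.4]
```

View pics/w12c.png

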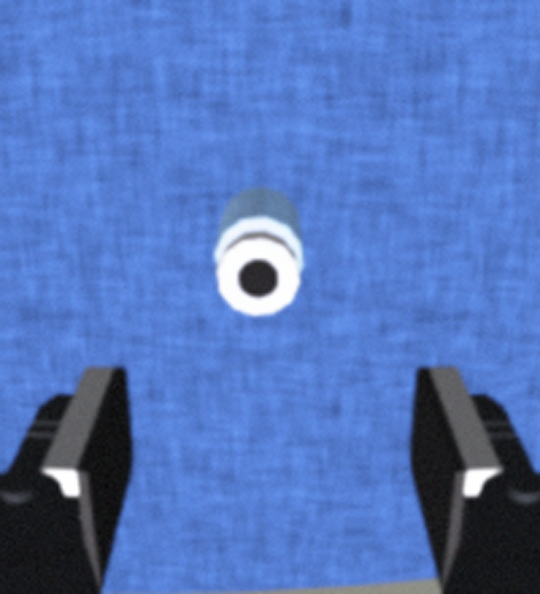

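The vial's cap centre is at crop (258,277), or pixel (275.2,222.3), about 3 mm to −y of the finger centre. I get the exact offset and check again lower down.

```bash
python3 - <<'E'
from h import *
s=snapshot('wrist')
print(fish(s,[[275.2,222.3],[260,222.3],[290.5,222.3]],48).round(1))
E
```

```text
[[468.2 -66.   48. ]
 [468.2 -76.2  48. ]
 [468.2 -55.7  48. ]]
```

Request:
play_rows:
  increments:
    - [0.2, [0.9, -1.6, 8], 0]
    - [0.2, [0.9, -1.6, 15], 0]
    - [0.2, [0, 0, 15], 0]
    - [0.2, [0, 0, 10], 0]
    - [0.2, [0, 0, 4], 0]
    - [0.2, [0, 0, 0], 0]
    - [0.2, [0, 0, 0], 0]

```text
time: 20.67
tool_pos: [467.3, -65.5, 59.1]
tcp_rot: [180.0, -0.0, -180.0]
ft_force: [-0.2, 0.2, 0.9]
finger_gap: 51.3
grip_force: 0.0
```

```bash
python3 - <<'E'
from h import *
s=snapshot('wrist'); go(468,-65.4,4,0)
g=s['color'].astype(int)
# dark hole in cap
sub=np.zeros(g.shape[:2],bool); sub[195:330,240:320]=(g.max(2)<70)[195:330,240:320]
n,l,st,c=cv2.connectedComponentsWithStats(sub.astype(np.uint8))
for k in range(1,n):
    if st[k,4]>30: print(st[k],c[k].round(1),fish(s,[c[k]],48)[0].round(1)); meas(s,l==k,48)
E
```

```text
t 20.7167 at [467.8 -65.6  59.7] rot [-1.7999e+02  4.0000e-02 -1.7999e+02] gap 51.1 shift [-0.2  0.2 55.7] turn rad 0.0003 F [0.3 0.6 0.3]
[272 254  17  15 208] [280. 261.] [468.3 -65.9  48. ]
  rect [array([468.3, -65.9]), array([8.4, 8.3]), np.float64(90.0)] mean [468.3 -65.9] axis 141.2 x [464.1 472.4] y [-70.1 -61.6]
```

Request:
play_rows:
  increments:
    - [0.2, [-0.4, -0.2, 12], 0]
    - [0.2, [0, 0, 16], 0]
    - [0.2, [0, 0, 14], 0]
    - [0.2, [0, 0, 8], 0]
    - [0.2, [0, 0, 4], 0]
    - [0.1, [0, 0, 1.5], 0]
    - [-0.1, [0, 0, 0], 0]
    - [-0.3, [0, 0, 0], 0]
    - [-0.5, [0, 0, 0], 0]
    - [-1, [0, 0, 0], 0]
    - [-1, [0, 0, 0], 0]
    - [-1, [0, 0, 0], 0]
  force: 25

```text
time: 21.72
tool_pos: [468.5, -65.9, 4.6]
tcp_rot: [-180.0, 0.1, -180.0]
ft_force: [-1.0, -0.0, 6.5]
finger_gap: 23.0
grip_force: 24.7
```

Request:
play_rows:
  increments:
    - [-1, [0, 0, 0], 0]
    - [-1, [0, 0, 0], 0]
    - [-1, [0, 0, -2], 0]
    - [-1, [0, 0, -6], 0]
    - [-1, [0, 0, -14], 0]
    - [-1, [0, 0, -20], 0]
    - [-1, [0, 0, -20], 0]
    - [-1, [0, 0, -20], 0]
    - [-1, [0, 0, 0], 0]

```text
time: 22.47
tool_pos: [470.4, -66.3, 90.3]
tcp_rot: [-179.9, 0.4, -180.0]
ft_force: [0.5, 0.4, 0.2]
finger_gap: 23.5
grip_force: 24.5
```

```bash
cat >> h.py <<'E'
def cap(s,z):
    g=s['color'].astype(int); sub=np.zeros(g.shape[:2],bool); sub[240:330,255:305]=(g.max(2)<70)[240:330,255:305]
    n,l,st,c=cv2.connectedComponentsWithStats(sub.astype(np.uint8))
    for k in range(1,n):
        if st[k,4]>60: print('cap',st[k],c[k].round(1)); meas(s,l==k,z)
E
python3 - <<'E'
from h import *
s=snapshot('wrist'); go(650,79.8,82,3.75)
z=sense()['tool_pos'][2]
cap(s,z-4+48)
E
```

```text
t 22.5167 at [469.6 -66.2  88.4] rot [-179.93    0.28 -179.99] gap 23.2 shift [-180.4  145.9    7.1] turn rad -0.0652 F [ 0.   0.3 -0.7]
cap [268 313  25  17 364] [280.1 321.7]
  rect [array([470.1, -66.6]), array([7.9, 9.2]), np.float64(0.0)] mean [470.4 -66.6] axis 88.4 x [466.2 474.1] y [-71.2 -62. ]
```

Request:
play_rows:
  increments:
    - [-1, [-8, 6.5, 0], 0]
    - [-1, [-16, 13, 0], 0]
    - [-1, [-20, 16.2, 0], 0]
    - [-1, [-20, 16.2, 0], 0]
    - [-1, [-20, 16.2, 0], 0]
    - [-1, [-20, 16.2, 0], 0]
    - [-1, [-20, 16.2, 0], 0]
    - [-1, [-20, 16.2, 0], 0]
    - [-1, [-20, 16.2, 0], 0]
    - [-1, [-11, 9, 0], 0]
    - [-1, [-5, 4, 0], 0]
    - [-1, [0, 0, 0], 0]

```text
time: 23.52
tool_pos: [647.4, 81.6, 83.7]
tcp_rot: [180.0, -0.1, -179.9]
ft_force: [0.2, 0.1, -0.2]
finger_gap: 23.2
grip_force: 24.6
```

Request:
play_rows:
  increments:
    - [-1, [0, 0, 8], -0.033]
    - [-1, [0, 0, 14], -0.032]
    - [-1, [0, 0, 14], 0]
    - [-1, [0, 0, 9], 0]
    - [-1, [0, 0, 5], 0]
    - [-1, [0, 0, 3], 0]
    - [-1, [0, 0, 0], 0]
    - [-1, [0, 0, 0], 0]

```text
time: 24.18
tool_pos: [647.9, 80.2, 33.0]
tcp_rot: [-180.0, 0.0, -176.3]
ft_force: [-0.0, -0.1, -0.2]
finger_gap: 23.1
grip_force: 24.5
```

```bash
sed -i 's/240:330,255:305/240:350,255:305/g' h.py; python3 - <<'E'
from h import *
s=snapshot('wrist'); save(s,'w13.png'); go(650.5,80.3,22.6,3.75)
z=np.mean([sense()['tool_pos'][2] for _ in range(3)])
cap(s,z-4.6+48)
g=s['color'].astype(int)
gray=(g.min(2)>95)&(g.max(2)<200)&(np.ptp(g,axis=2)<40)
n,l,st,c=cv2.connectedComponentsWithStats(gray.astype(np.uint8))
for k in range(1,n):
    if 100<st[k,4]<6000 and 150<st[k,1]<320: print(st[k],c[k].round(1)); meas(s,l==k,18)
E
```

```text
t 24.2333 at [648.2  80.2  33.4] rot [-1.8000e+02  7.0000e-02 -1.7628e+02] gap 23.3 shift [-2.3 -0.1 10.8] turn rad -0.0005 F [0.4 0.1 0.3]
cap [255 254   9  36  99] [256.8 275.7]
  rect [array([625.8,  71.2]), array([13.8,  2.8]), np.float64(1.8)] mean [627.3  70.4] axis -173.0 x [618.9 632.7] y [69.5 72.7]
cap [296 263   9  26  79] [301.9 278.4]
  rect [array([626.4,  85.3]), array([10. ,  2.8]), np.float64(5.5)] mean [627.3  86.1] axis 179.6 x [621.2 631.2] y [84.1 87.2]
cap [267 313  27  21 445] [280.  322.7]
  rect [array([647.5,  79.8]), array([9.7, 9.8]), np.float64(3.7)] mean [647.2  79.7] axis 177.4 x [642.5 652.4] y [74.8 84.7]
[  0 165 377  13 597] [193.7 168.2]
  rect [array([603.5,   8.5]), array([  1.3, 233.5]), np.float64(3.7)] mean [602.3  27.1] axis 93.8 x [595.7 611.2] y [-108.  125.]
[342 175  27 130 571] [360.1 240.3]
  rect [array([639.3, 119.2]), array([76.9, 10.1]), np.float64(4.4)] mean [637.3 122.3] axis -176.9 x [600.6 677.2] y [116.  127.2]
[210 190 140  67 216] [264.7 201. ]
  rect [array([618.8,  72.6]), array([33.1, 78.6]), np.float64(25.0)] mean [617.8 
[... 212 characters left out ...]
2] y [-29.4  19.5]
[ 14 222  36  56 287] [ 35.2 241.8]
  rect [array([661.2, -87.7]), array([39.9, 23.6]), np.float64(4.2)] mean [654.7 -82.2] axis -157.6 x [640.9 680.4] y [-100.8  -75.1]
[ 253  235   55   93 2311] [278.1 268.4]
  rect [array([665.9,  80.9]), array([60.8, 32.7]), np.float64(3.7)] mean [655.9  79.2] axis -177.4 x [635.4 697.3] y [65.8 99.2]
[  0 257 139  64 220] [ 62.6 300. ]
  rect [array([700.8, -70.6]), array([121.9,  32.4]), np.float64(77.8)] mean [698.3 -73. ] axis 86.5 x [672.1 705.9] y [-126.9   -7.8]
[ 19 281 133  29 383] [ 85.5 299.6]
  rect [array([687.2, -56.6]), array([ 18. , 117.2]), np.float64(3.9)] mean [693.7 -49.8] axis 94.3 x [676.9 699.8] y [-114.5    2.4]
```

```bash
python3 - <<'E'
from h import *
s=snapshot('wrist')
cv2.imwrite('pics/w13c.png',cv2.resize(s['color'][180:360,180:380,::-1],None,fx=3,fy=3,interpolation=cv2.INTER_CUBIC))
E
```

```text
(no output)
```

View pics/w13c.png

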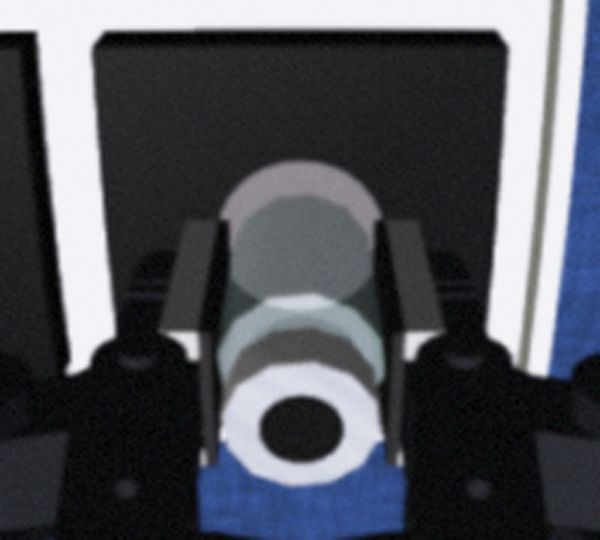

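The vial hangs upright over the disc. Laterally it is centred, with the base at about crop 301 and the disc at 300. Lengthwise I compare the rear edges at crop rows 193 and 160.

```bash
python3 - <<'E'
from h import *
s=snapshot('wrist')
f=lambda a,b:(180+a/3-.33,180+b/3-.33)
z=np.mean([sense()['tool_pos'][2] for _ in range(1)]); print(z)
print('disc rear',fish(s,[f(299,160)],18).round(1),'base rear',fish(s,[f(300,193)],28.8).round(1))
print('cap',fish(s,[f(302,423)],76.8).round(1), 'cap rear/front',fish(s,[f(302,361),f(302,486)],76.8).round(1).tolist())
E
```

```text
33.646538637493684
disc rear [[635.2  78.7  18. ]] base rear [[636.7  79.   28.8]]
cap [[647.1  79.9  76.8]] cap rear/front [[637.6, 79.3, 76.8], [657.8, 80.6, 76.8]]
```

Request:
play_rows:
  increments:
    - [-1, [-1, 0, 0], 0]
    - [-1, [-1, 0, 0], 0]
    - [-1, [0, 0, 3], 0]
    - [-1, [0, 0, 3], 0]
    - [-1, [0, 0, 2], 0]
    - [-1, [0, 0, 1.5], 0]
    - [-1, [0, 0, 0.7], 0]
    - [-1, [0, 0, 0], 0]
    - [-1, [0, 0, 0], 0]

```text
time: 25.08
tool_pos: [649.4, 80.4, 22.6]
tcp_rot: [180.0, -0.0, -176.3]
ft_force: [-2.7, -0.2, 5.0]
finger_gap: 23.0
grip_force: 24.9
```

Request:
play_rows:
  increments:
    - [-1, [0, 0, 0.25], 0]
    - [-1, [0, 0, 0.25], 0]
    - [-1, [0, 0, 0], 0]

```text
time: 25.33
tool_pos: [649.4, 80.4, 22.6]
tcp_rot: [-180.0, -0.0, -176.3]
ft_force: [-6.3, -0.6, 8.8]
finger_gap: 23.3
grip_force: 25.2
```

Request:
play_rows:
  increments:
    - [-1, [0, 0, 0.2], 0]
    - [-1, [0, 0, 0.2], 0]
    - [-1, [0, 0, 0], 0]

```text
time: 25.58
tool_pos: [649.5, 80.4, 22.6]
tcp_rot: [-180.0, -0.0, -176.3]
ft_force: [-7.9, -0.3, 11.9]
finger_gap: 23.0
grip_force: 25.4
```

```bash
python3 - <<'E'
from h import *
s=snapshot('wrist'); go(650.5,80.3,22.6,3.75)
cap(s,66)
E
```

```text
t 25.6333 at [649.5  80.4  22.6] rot [-1.8000e+02 -3.0000e-02 -1.7626e+02] gap 23.2 shift [-1.  -0.2 -0. ] turn rad -0.0001 F [-7.  -1.2 10.9]
cap [255 240  15  10  68] [259.3 242.7]
  rect [array([616.1,  71.1]), array([2.6, 5.8]), np.float64(38.6)] mean [616.5  71. ] axis 123.7 x [615.3 618.9] y [69.6 74.2]
cap [289 240  16  10  72] [299.3 242.6]
  rect [array([615.2,  84.1]), array([6. , 2.7]), np.float64(60.6)] mean [615.6  84.3] axis 67.1 x [614.6 617.9] y [80.8 86. ]
cap [255 254   3  36  64] [255.5 273.1]
  rect [array([627.7,  70.3]), array([13.9,  0.7]), np.float64(1.8)] mean [628.2  70.1] axis -177.4 x [620.8 634.7] y [69.7 70.8]
cap [267 313  27  21 442] [280.  322.9]
  rect [array([649.5,  80. ]), array([9.7, 9.8]), np.float64(3.7)] mean [649.3  80. ] axis -178.8 x [644.5 654.4] y [75.1 85. ]
```

Request:
play_rows:
  increments:
    - [-1, [0, 0, -0.5], 0]
    - [-0.42, [0, 0, 0], 0]
    - [-0.35, [0, 0, 0], 0]
    - [-0.2, [0, 0, 0], 0]
    - [0, [0, 0, 0], 0]
    - [0, [0, 0, 0], 0]
    - [0, [0, 0, -3], 0]
    - [0, [0, 0, -10], 0]
    - [0, [0, 0, -20], 0]
    - [0, [0, 0, -30], 0]
    - [0, [0, 0, -30], 0]
    - [0, [0, 0, 0], 0]

```text
time: 26.63
tool_pos: [654.2, 80.6, 124.2]
tcp_rot: [-180.0, 0.7, -176.3]
ft_force: [1.0, -1.3, 2.7]
finger_gap: 42.6
grip_force: 0.0
```

Request:
play_rows:
  increments:
    - [0, [10, 0, -10], 0]
    - [0, [20, 0, 0], 0]
    - [0, [30, 0, 0], 0]
    - [0, [30, 0, 0], 0]
    - [0, [20, 0, 0], 0]
    - [0, [10, 0, 0], 0]
    - [0, [0, 0, 0], 0]
    - [0, [0, 0, 0], 0]

```text
time: 27.3
tool_pos: [530.4, 72.6, 126.1]
tcp_rot: [-180.0, 0.1, -176.3]
ft_force: [1.0, -0.3, 0.6]
finger_gap: 42.7
grip_force: 0.0
```

```bash
python3 - <<'E'
from h import *
s=snapshot('wrist'); go(650,80,100,3.75)
for n in ['vial','implant','pin_block']:
    for r in pinpoint(n,s)[:2]: print(n,round(r['p'],2),w(s,r['xyz']).round(1))
g=s['color'].astype(int)
m=(g.max(2)<60).astype(np.uint8); n,l,st,c=cv2.connectedComponentsWithStats(m)
for k in range(1,n):
    if 30<st[k,4]<400 and st[k,1]>150: print(st[k],fish(s,[c[k]],66)[0].round(1))
gray=(g.min(2)>95)&(g.max(2)<200)&(np.ptp(g,axis=2)<40)
n,l,st,c=cv2.connectedComponentsWithStats(gray.astype(np.uint8))
for k in range(1,n):
    if 100<st[k,4]<3000 and 220<st[k,1]<400: print(st[k]); meas(s,l==k,18)
t=snapshot('top'); 
for n,z in [('implant',26),('pin_block',34),('vial',55),('bare_can',8),('square_block',16),('squat_vial',20)]:
    for r in regions_of(n,t)[:1]:
        q=onplane(t,np.argwhere(r['mask'])[:,::-1],z)[:,:2].astype(np.float32); R=cv2.minAreaRect(q); print(n,round(r['p'],2),[np.round(x,1) for x in R],q.mean(0).round(1))
E
```

```text
t 27.35 at [530.9  72.6 126. ] rot [-1.8000e+02  1.2000e-01 -1.7626e+02] gap 42.8 shift [-119.3   -0.4   26.3] turn rad -0.0002 F [ 0.1 -0.4  0.7]
vial 0.67 [649.5  74.7  18.8]
pin_block 0.56 [664.9 -89.4  17.4]
[207 256  22  47 264]
  rect [array([603.1,  20.1]), array([14.1, 50.5]), np.float64(81.5)] mean [601.7  21.8] axis 166.1 x [579.1 628.4] y [10.7 30.5]
[331 256  23  47 249]
  rect [array([595.7, 133. ]), array([50.7, 14.3]), np.float64(16.4)] mean [594.8 131.6] axis -159.2 x [573.1 620.8] y [119.  144.6]
[ 73 264 130  15 710]
  rect [array([602.9, -63.6]), array([  8.2, 141.5]), np.float64(2.8)] mean [602.4 -55.9] axis 93.8 x [595.5 610.3] y [-134.1    6.9]
[237 271  88  11 508]
  rect [array([594.4,  77.1]), array([10.2, 77.4]), np.float64(1.4)] mean [593.9  76.8] axis 93.6 x [588.4 600.4] y [ 38.5 115.9]
[ 77 274  21  61 243]
  rect [array([ 656.2, -124.9]), array([78.9, 10.6]), np.float64(1.7)] mean [ 653.3 -126.5] axis -176.6 x [616.8 695.7] y [-131.2 -120.5]
[ 228  312   95   45 1060]
  rect [array([664. ,  74.5]), array([57.5, 97.2]), np.float64(5.8)] mean [665.8  79. ] axis 136.0 x [634.6 697.4] y [ 28.9 125.6]
[ 86 386  19  20 197]
  rect [array([ 820.8, -162.9]), array([43.4, 20.4]), np.float64(2.7)] mean [ 819.6 -163.5] axis 179.2 x [798.9 842.8] y [-173.8 -152.2]
[455 387  19  19 229]
  rect [array([787. , 340.5]), array([46.2, 24.6]), np.float64(4.8)] mean [786.7 340.8] axis -160.3 x [764.9 809.3] y [326.8 354.4]
implant 0.67 [array([657.2,  -2.8]), array([51.6, 37.6]), np.float64(0.4)] [658.1  -2.4]
pin_block 0.68 [array([662.4, -85. ]), array([34.2, 18.7]), np.float64(0.4)] [662.9 -85.4]
square_block 0.62 [array([ 433.8, -173.3]), array([24. , 26.1]), np.float64(0.4)] [ 433.5 -173.1]
squat_vial 0.7 [array([433.9,  77.9]), array([31.4, 20.4]), np.float64(0.8)] [433.5  77.1]
```

Request:
play_rows:
  increments:
    - [0, [10, 10, -15], 0]
    - [0, [10, 20, -20], 0]
    - [0, [10, 25, -15], 0]
    - [0, [10, 25, 0], 0]
    - [0, [0, 25, 0], 0]
    - [0, [0, 25, 0], 0]
    - [0, [0, 20, 0], 0]
    - [0, [0, 10, 0], 0]
    - [0, [0, 0, 0], 0]
    - [0, [0, 0, 0], 0]

```text
time: 28.68
tool_pos: [479.5, 229.4, 174.8]
tcp_rot: [-180.0, -0.0, -176.2]
ft_force: [-0.4, -0.6, 0.3]
finger_gap: 43.2
grip_force: 0.0
```

```bash
python3 - <<'E'
from h import *
t=snapshot('top'); print(sense()['tool_pos'])
for n,z in [('implant',26),('pin_block',34),('vial',50),('bare_can',8),('square_block',16),('squat_vial',20),('pad_round',18),('pad_oblong',18),('pad_oval',18)]:
    for r in regions_of(n,t)[:2]:
        q=onplane(t,np.argwhere(r['mask'])[:,::-1],z)[:,:2].astype(np.float32); R=cv2.minAreaRect(q); print(n,round(r['p'],2),[np.round(x,1) for x in R],q.mean(0).round(1))
g=t['color'].astype(int)
sub=g[125:158,220:250]
m=(sub.min(2)>190).astype(np.uint8); n,l,st,c=cv2.connectedComponentsWithStats(m)
for k in range(1,n): 
    if st[k,4]>10: print('bright',st[k],onplane(t,[c[k]+[220,125]],66).round(1))
m=((sub.min(2)>75)).astype(np.uint8); n,l,st,c=cv2.connectedComponentsWithStats(m)
for k in range(1,n): 
    if st[k,4]>10: print('all',st[k],onplane(t,[c[k]+[220,125]],18).round(1))
E
```

```text
[479.59072113 228.85168969 174.75543498]
implant 0.62 [array([656.2,  -1.9]), array([49.7, 39.5]), np.float64(0.4)] [657.3  -2.6]
pin_block 0.53 [array([663.3, -84.9]), array([36.1, 18.7]), np.float64(0.0)] [663.3 -85.3]
vial 0.5 [array([649.7,  80.8]), array([30.4, 23.4]), np.float64(45.1)] [650.2  80.6]
bare_can 0.84 [array([446.2, 285.1]), array([43.3, 34.7]), np.float64(30.6)] [446.4 282.9]
bare_can 0.57 [array([ 434.8, -174.6]), array([22.4, 22.7]), np.float64(0.4)] [ 433.7 -174.9]
square_block 0.44 [array([ 433.9, -172.6]), array([23.6, 25.7]), np.float64(5.2)] [ 433.9 -172.8]
squat_vial 0.7 [array([434. ,  72.4]), array([34.1, 33.8]), np.float64(45.7)] [434.   71.9]
pad_round 0.81 [array([650.7,  81.4]), array([75.3, 72.5]), np.float64(3.7)] [650.2  81.4]
pad_round 0.15 [array([655.7,  -1.7]), array([102.8, 267.8]), np.float64(3.6)] [655.3   0.7]
pad_oblong 0.59 [array([661.4, -86.7]), array([75.9, 74.5]), np.float64(3.9)] [661.2 -86.2]
pad_oblong 0.33 [array([666.2, -87. ]), array([34.8, 17.1]), np.float64(0.0)] [666.1 -87.1]
pad_oval 0.63 [array([657.1,  -1. ]), array([75. , 72.2]), np.float64(0.6)] [655.   -1.7]
pad_oval 0.6 [array([447.1, 282. ]), array([42. , 34.5]), np.float64(28.2)] [447.  279.9]
bright [ 6  6 12 13 92] [[647.8  80.1  66. ]]
all [  4   4  19  22 307] [[654.2  82.7  18. ]]
```

```bash
python3 -c "
from bench import *
print(hand_in())"
```

```text
the job is handed in; nothing more can be done
None
```

The implant, pin block and vial are set down and released on their outlines, each about 1–2 mm or less off centre by camera; the look-alikes were left alone, and I handed in at about 29 s, with no verdict returned.

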